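Clear the dried shaft flange from the drying stand and set its hood to the airing angle

TASK

On the drying stand, reach in under the half-open clear hood and take the flange with the upright shaft off the turntable; set it down gently, upright, in the empty bay of the wooden tray, leaving the pulley on the turntable and the bearing block in the tray as they are. Then fold the hood down to its airing angle of 20 degrees above level, where its side rails lie along the sloping top edges of the stand's two cheek plates, and leave it there.

Things in the scene. Friction and masses are not known exactly. Their poses are not given: they have to be found in the camera images.
- stand: grey drying stand fixed to the bench, base plate 280 x 290 x 12 mm. Origin: on the bench under the turntable's axis; z up; its open front faces -x, the hood's hinge lies at its rear: along y at x = +130 mm, z = 50 mm. Two steel cheek plates (at y = +-141 mm, from the hinge 90 mm towards the front, at most 83 mm high) have top edges that rise from the hinge line towards the front at 20 degrees
- turntable_top (a point): centre of the top face of the round plywood turntable (diameter 220 mm, 30 mm above the bench), which spins freely about its vertical axis
- hood (a joint): angle of the clear hood above level, rad: 0 = level, grows as its free (front) edge rises; stop at 1.13, lowest 0; the stiff hinge holds it wherever it is left (about 2 to 5 N at the bar moves it). The hood is a flat clear pane in an aluminium frame, 250 mm from hinge to free edge, 260 mm wide, 10 mm thick, and always overhangs the turntable
- hood_hinge (a point): middle of the hinge line of the hood; axes as stand (the hinge line is y)
- hood_bar (a point): middle of the hood's black round handle bar, diameter 12 mm, 128 mm clear between its end posts, along the hinge direction. It stands on the upper side of the free edge: 244 mm along the hood from the hinge line and 45 mm above it, square to the hood, 35 mm clear of the frame. Axes turn with the hood (-x from hinge to free edge, z square to the hood, upward)
- flange: bare steel flange: square plate 70 x 70 x 8 mm with a round shaft of diameter 30 mm standing 62 mm up from its middle (70 mm high in all), about 0.35 kg, loose on the turntable. Origin: centre of the plate's underside; z along the shaft
- pulley: low round steel belt pulley, diameter 68 mm, 28 mm high, loose on the turntable beside the flange. Origin: centre of its underside; z along its axis. Stays on the turntable
- tray: wooden parts tray fixed to the bench, 140 (x) x 260 (y) x 28 mm high, walls 8 mm, floor 8 mm thick, a divider across the middle makes two bays. Origin: centre of its underside
- bay (a point): centre of the floor of the tray's empty bay (inside 124 x 118 mm, walls 20 mm above this floor); axes as the tray
- bearing: grey pillow block bearing 100 x 45 x 58 mm lying loose in the tray's other bay. Origin: centre of its underside. Stays there

How it is judged:
By the outcome, as a careful person would: the job done as asked, in the order asked, and still so for the second after the job is handed in, with the robot touching nothing.
It also fails if it takes over 72 s, if anything falls off the work surface, if the arm or the gripper's body presses on something with over 40 N, if the wrist force passes 120 N, or if a joint passes its speed limit or range.

ROBOT

A 7-joint arm with a two-finger parallel gripper is mounted at the origin on the work surface. World frame = base frame: x ahead of the robot, y to its left, z up, the work surface at z = 0. Lengths are in m, angles in rad, forces in N, time in s.
With the tool pointing down it reaches from about 0.425 to 0.875 m from the base axis. Payload 4.7 kg.
Tool frame: the origin (TCP) lies at the very end of the fingers, on their centre line; the grasp point (between the pads) lies 19 mm behind it (ctrl.grip_depth is the distance from the TCP to the grasp point, in m); z points along the fingers, y is the line along which they close (so a half turn about z gives the same grasp; the last joint's range is limited). The gripper opens to 87 mm and grips with 3 to 60 N. Pads are 19 mm wide; open, the fingers measure 117 mm over their backs; the gripper's body (75 mm by 190 mm) begins 51 mm behind the grasp point.
Start: joints at [1.162, 0.321, -0.07, 1.45, 0.023, 1.371, -0.057], TCP at [0.267, -0.593, 0.223] pointing down, gripper open.
Joint ranges: [-2.86, 2.86], [-0.3, 2.09], [-1.38, 1.24], [0.06, 2.45], [-1.56, 4.7], [0.09, 2.05], [-2.69, 2.69]. Speed limits (rad/s): [2.57, 2.57, 3.14, 3.14, 3.14, 3.14, 3.14].

INTERFACE

Orientations are given as a unit quaternion [w, x, y, z].
In Python, from plant import ctrl, viewer, ticket gives the robot as it stands.
- The arm moves only by the tool servo_tool, never from a script. Its argument "targets" is a list of rows, each a list of 7 numbers: the opening, from -1 (shut) to 1 (fully open), then the shift along the tool's x, y, z in cm, then the turn, a rotation vector about the tool's x, y, z in degrees. In form: [[jaw, x, y, z, wx, wy, wz], ...]. A call has 1 to 8 rows; each row is the pose to reach, as a shift and turn from the pose commanded when the call began, along the tool's axes at that moment; what a row does not reach only later rows make up. A row lasts 1/8 s, in which the tool goes at most 62.5 mm and 10.7 degrees, less where a joint would pass 70% of its speed; a pose out of reach is approached as far as the arm can. A call with a gripper value outside its range is refused whole. The fingers move at their own pace and stop on an object; "newtons" is the grip in N (left out, the last holds). Time passes only in rows, so rows that repeat a pose let the fingers close. It gives the time, the measured TCP pose, the force, the opening and the grip force at its end, in the units of the state.
- ctrl.read_state(): the state, without advancing time (a new reading comes with each control period).
- viewer.get_image(name): name is "scene" or "top" or "wrist"; returns the picture (420x560x3 uint8, red, green, blue); there is no depth.
- viewer.get_calibration(name): a dict with "intrinsics" (3x3 intrinsics, pixels), "origin" and "orientation" of the camera in the world; the wrist camera has in their place "tool_from_camera" (4x4, takes a point from camera to tool coordinates, whose origin is the TCP and whose axes are the flange's). Camera axes: x right, y up, looking along -z (the intrinsics and any distortion apply to the point x, -y, -z); pixel columns grow to the right and rows downward; lengths in m; the calibration is good to about 2 mm. A picture is of the moment at which its call begins: read the wrist's pose just before it. get_calibration takes no time and is no camera call.
- ticket.finish_job(): hands the job in; it is judged then, once.
The state is a dict: "clock": time; "joint_positions": joint angles; "qvel": joint speeds; "effort": joint torques, N m; "tcp_pos": TCP position; "orientation": TCP orientation; "ft_force": force on the tool from outside, world axes, zero at the start; "ft_torque": the same for the moment, N m; "gripper_width": opening from 0.0 (shut) to 1.0 (fully open); "finger_force": force on a finger pad.
Only numpy, scipy, OpenCV 4.12 (cv2) and the standard library are available. Lean on these libraries where they do the work, as an engineer would, in place of code of your own. Each camera call takes 0.05 s, during which the arm holds its last target. There are 200 camera calls.

## Working session

There is one attempt and no reset: what is moved stays moved. The work goes in short steps, Python scripts to look and compute and a tool call to move; the robot and the scene stay as the last step left them, time stands still between calls to the robot, and variables do not carry over. Pictures are saved under pics/ and viewed, at most 10 in all, crops included, and the job is handed in when it is done.

Besides the shell and the picture viewer there is one more tool, called after "Request:" by a JSON object that holds its "name" and its "arguments", one argument or row to a line. servo_tool: Moves the arm, as the interface text tells. Its arguments: {"type":"object","properties":{"targets":{"type":"array"},"newtons":{"type":"number"}},"required":["targets"]}

```bash
ls; mkdir -p pics; python3 - <<'E'
from plant import ctrl, viewer, ticket
import cv2, json
s=ctrl.read_state(); print(s['clock'],s['tcp_pos'],s['orientation'],s['gripper_width'],ctrl.grip_depth)
for n in ['scene','top','wrist']:
    im=viewer.get_image(n); cv2.imwrite(f'pics/{n}0.png',im[:,:,::-1])
    print(n,viewer.get_calibration(n))
E
```

```text
pics
0.0 [ 0.26643073 -0.59229916  0.22146492] [-9.05405695e-04  9.77737877e-01  2.09827938e-01 -2.44281622e-04] 1.000716509204105 0.0187
scene {'intrinsics': array([[428.45278951,   0.        , 277.55440825],
       [  0.        , 428.45278951, 208.47964769],
       [  0.        ,   0.        ,   1.        ]]), 'origin': array([0.70617577, 0.66452039, 0.66787434]), 'orientation': array([0.07257412, 0.02727913, 0.40796496, 0.90969964])}
top {'intrinsics': array([[388.38297024,   0.        , 276.92127737],
       [  0.        , 388.38297024, 207.00833934],
       [  0.        ,   0.        ,   1.        ]]), 'origin': array([0.45820381, 0.01993884, 0.8465166 ]), 'orientation': array([ 0.70935466,  0.0750567 , -0.07672629, -0.69663157])}
wrist {'intrinsics': array([[323.76898586,   0.        , 280.95265228],
       [  0.        , 323.76898586, 207.19845215],
       [  0.        ,   0.        ,   1.        ]]), 'tool_from_camera': array([[ 9.53528894e-04,  9.57637522e-01,  2.87974769e-01,
         7.96860253e-02],
       [ 9.99999376e-01, -7.45526321e-04, -8.31962889e-04,
        -1.50151331e-04],
       [-5.82026108e-04,  2.87975383e-01, -9.57637635e-01,
        -1.62418075e-01],
       [ 0.00000000e+00,  0.00000000e+00,  0.00000000e+00,
         1.00000000e+00]])}
```

View pics/scene0.png

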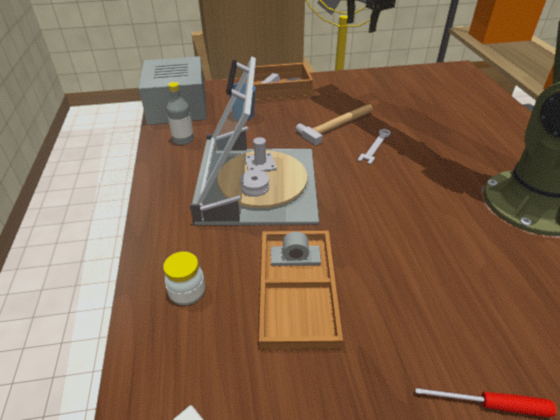

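View pics/top0.png

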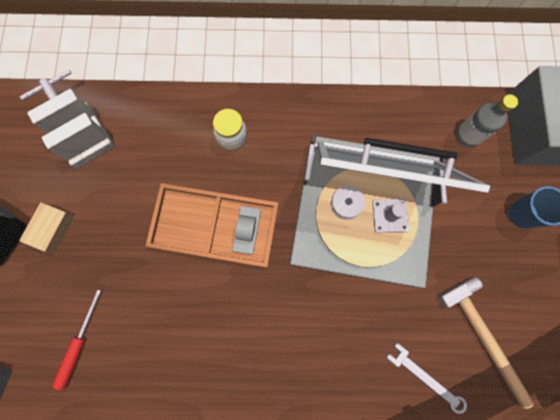

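The scene view shows the stand at about (255,185) with the hood steep, shaft at (260,150), and the tray's empty bay at (303,308). The top view shows the shaft near (397,210), the pulley at (348,203), and tray corners at (162,185), (278,203), (268,266) and (147,247).

```bash
python3 - <<'E'
import cv2, numpy as np
t=cv2.imread('pics/top0.png'); s=cv2.imread('pics/scene0.png')
f=lambda im,x0,x1,y0,y1,k: cv2.resize(im[y0:y1,x0:x1],None,fx=k,fy=k,interpolation=cv2.INTER_CUBIC)
cv2.imwrite('pics/topA.png',f(t,290,490,135,285,4))
a=f(s,190,330,55,230,3.4); b=f(s,250,345,225,350,3.4)
o=np.zeros((600,800,3),np.uint8); o[:a.shape[0],:a.shape[1]]=a; o[:b.shape[0],477:477+b.shape[1]]=b
cv2.imwrite('pics/sceneA.png',o)
E
```

```text
(no output)
```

View pics/topA.png

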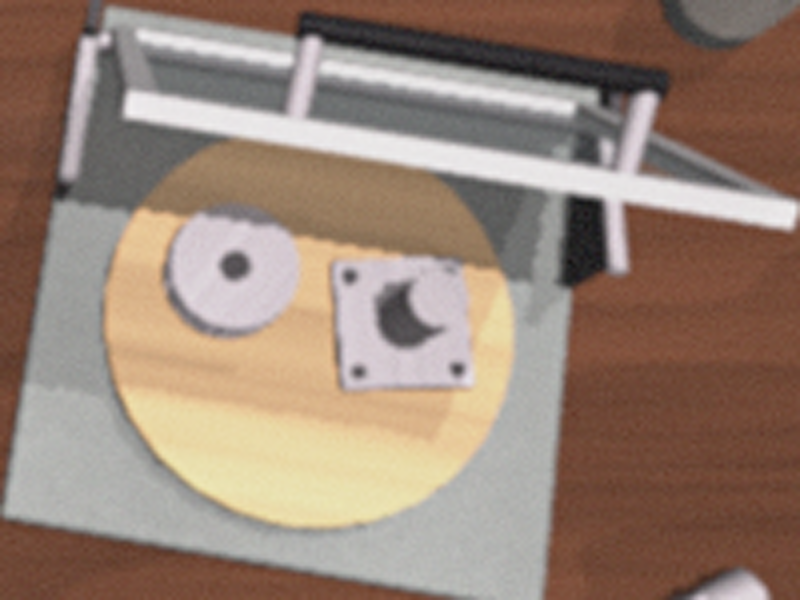

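View pics/sceneA.png

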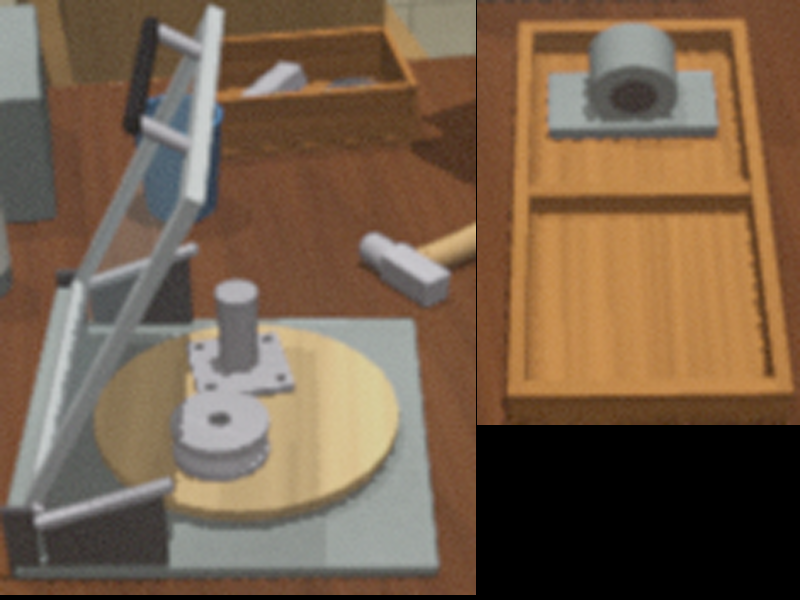

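The crops give the shaft top, plate corners, pulley hole, bar ends, base corners and tray rim in both views. I'll triangulate these and fit.

```bash
cat > h.py <<'E'
import numpy as np
from scipy.optimize import least_squares
from scipy.spatial.transform import Rotation as R
from plant import ctrl, viewer, ticket
def rot(q): return R.from_quat(np.roll(q,-1)).as_matrix()
C={}
for n in ['scene','top']:
    c=viewer.get_calibration(n); C[n]=(c['intrinsics'],np.array(c['origin']),rot(c['orientation']))
def wristcam(s):
    c=viewer.get_calibration('wrist'); T=c['tool_from_camera']; A=rot(s['orientation'])
    return (c['intrinsics'],A@T[:3,3]+s['tcp_pos'],A@T[:3,:3])
def proj(c,P):
    K,o,A=c; p=(np.atleast_2d(P)-o)@A; p=p*[1,-1,-1]; q=p@K.T; return q[:,:2]/q[:,2:]
def tri(obs):
    f=lambda P: np.concatenate([(proj(c,P)[0]-uv) for c,uv in obs])
    r=least_squares(f,[.6,0,.1]); return r.x,np.abs(r.fun).max()
def onplane(c,uv,z):
    K,o,A=c; d=A@(np.linalg.inv(K)@[*uv,1]*[1,-1,-1]); return o+d*(z-o[2])/d[2]
E
cat > m.py <<'E'
from h import *
np.set_printoptions(precision=4,suppress=True)
T=lambda u,v:(C['top'],np.array([290+u/4-.4,135+v/4-.4]))
S=lambda u,v:(C['scene'],np.array([190+u/3.4-.35,55+v/3.4-.35]))
B=lambda u,v:(C['scene'],np.array([250+(u-477)/3.4-.35,225+v/3.4-.35]))
for n,a in dict(shaft_top=[T(437,300),S(237,292)],pulley_top=[T(235,262),S(220,416)],
  pl1=[T(332,263),S(200,392)],pl1b=[T(332,263),S(190,343)],pl2=[T(460,258),S(190,343)],pl3=[T(472,385),S(270,335)],pl4=[T(343,389),S(293,385)],
  table=[T(310,325),S(247,412)],bar=[T(484,54),S(142,76)],barA=[T(302,24),S(135,132)],barB=[T(666,80),S(151,20)],
  fp=[T(5,516),S(437,568)],fm=[T(543,600),S(415,320)],
  edgeP=[T(125,105),S(187,200)],edgeM=[T(797,215),S(215,10)]).items(): print(n,*tri(a))
# model fit of stand
def model(x):
    bx,by,yaw,th=x; c,s=np.cos(yaw),np.sin(yaw); W=lambda p:np.array([bx+c*p[0]-s*p[1],by+s*p[0]+c*p[1],p[2]])
    bar=lambda y:W([.13-.244*np.cos(th)-.045*np.sin(th)*-1*-1*-1 if 0 else .13-.244*np.cos(th)+.045*np.sin(th),y,.05+.244*np.sin(th)+.045*np.cos(th)])
    return W,bar
def res(x):
    W,bar=model(x); L=[(W([-.14,.145,.012]),[T(5,516),S(437,568)]),(W([-.14,-.145,.012]),[T(543,600),S(415,320)]),(W([0,0,.03]),[T(310,325),S(247,412)]),(bar(0),[T(484,54),S(142,76)])]
    return np.concatenate([proj(c,P)[0]-uv for P,o in L for c,uv in o])
r=least_squares(res,[.5,-.2,0,1]); print('stand',r.x,'hood deg',np.degrees(r.x[3]),r.fun)
def rt(x):
    c,s=np.cos(x[2]),np.sin(x[2]); o=[]
    for (a,b),u1,u2 in [((1,1),(162,185),None),((1,-1),(278,203),B(516,22)),((-1,-1),(268,266),B(744,20)),((-1,1),(147,247),B(792,390)),((1,1),(162,185),B(508,395))]:
        P=np.array([x[0]+c*a*.07-s*b*.13,x[1]+s*a*.07+c*b*.13,.028])
        o.append(proj(C['top'],P)[0]-u1)
        if u2: o.append(proj(*[u2[0]],P)[0]-u2[1])
    return np.concatenate(o)
r2=least_squares(rt,[.45,.2,0]); print('tray',r2.x,r2.fun)
c,s=np.cos(r2.x[2]),np.sin(r2.x[2]); print('bay',r2.x[0]-s*.063,r2.x[1]+c*.063)
print('bayrim z check',tri([(C['top'],np.array([147,247])),B(792,390)]),tri([(C['top'],np.array([162,185])),B(508,395)]))
W,bar=model(r.x); print('bar',bar(0)); x=r.x.copy(); x[3]=np.radians(20); print('bar20',model(x)[1](0),'hinge',W([.13,0,.05]))
x=r.x; print('edge',W([.13-.25*np.cos(x[3]),0,.05+.25*np.sin(x[3])]))
c,s=np.cos(x[2]),np.sin(x[2]); A=np.array([[c,s],[-s,c]])
for n,a in [('flange',[T(437,300),S(237,292)]),('pulley',[T(235,262),S(220,416)])]: print(n,'stand frame',A@(tri(a)[0][:2]-x[:2]))
E
python3 m.py
```

```text
shaft_top [ 0.6198 -0.2204  0.0985] 0.6253421495891303
pulley_top [ 0.6454 -0.1281  0.0605] 1.0581839111224554
pl1 [ 0.6524 -0.1844  0.0399] 0.20692143636748028
pl1b [ 0.6486 -0.1753  0.0848] 3.6932323363758144
pl2 [ 0.6554 -0.2534  0.0367] 1.1575340248257646
pl3 [ 0.59   -0.2588  0.0315] 0.21992292416257442
pl4 [ 0.5847 -0.1889  0.0348] 0.537919813938629
table [ 0.6207 -0.1748  0.0252] 0.5248088645655571
bar [ 0.6765 -0.184   0.2826] 1.2006594757852156
barA [ 0.6869 -0.1142  0.2817] 1.817412198168853
barB [ 0.665  -0.2501  0.2894] 1.0468328621806506
fp [ 0.5165 -0.012   0.0054] 0.7939584015306309
fm [ 0.4749 -0.2958  0.0098] 2.492478065647674
edgeP [ 0.6597 -0.0477  0.2703] 0.4864731468924788
edgeM [ 0.6185 -0.3056  0.27  ] 0.9698831434611463
stand [ 0.6296 -0.1745 -0.1561  1.049 ] hood deg 60.1008692382397 [-1.3354  1.7758  0.8066 -1.6754 -0.0156  4.8352 -0.2561 -1.4696  0.0841
 -4.0076 -4.139  -1.2626 -1.3274  0.6794 -1.1128 -0.6509]
tray [ 0.5956  0.1559 -0.1434] [-1.5086 -0.9107  0.0917 -0.1842  0.135  -1.0378 -0.6236  1.3681 -1.0567
 -1.4349 -1.3739  0.3474  0.0434 -1.2176 -1.5086 -0.9107 -0.1295 -1.3881]
bay 0.6046346379850841 0.21824461406238382
bayrim z check (array([0.5451, 0.2937, 0.0231]), np.float64(0.5279108673927624)) (array([0.6833, 0.2731, 0.0213]), np.float64(0.012737694611757888))
bar [ 0.6764 -0.1818  0.284 ]
bar20 [ 0.5467 -0.1614  0.1757] hinge [ 0.758  -0.1947  0.05  ]
edge [ 0.6349 -0.1753  0.2667]
flange stand frame [-0.0025 -0.0469]
pulley stand frame [0.0084 0.0483]
```

Shaft top measured at z 0.0985 (expected 0.100) and plate at about 0.036 (expected 0.038), so the flange is at (0.620, -0.221). Next is a tilted approach from the front, under the hood.

```bash
cat >> h.py <<'E'
def tilt(az,below):
    a,b=np.radians([az,below]); z=np.array([np.cos(b)*np.cos(a),np.cos(b)*np.sin(a),-np.sin(b)])
    x=np.array([np.sin(b)*np.cos(a),np.sin(b)*np.sin(a),np.cos(b)]); return np.column_stack([x,np.cross(z,x),z])
def rel(A,grasp):
    "row (cm,deg) that takes grasp point to `grasp` with tool axes A"
    s=ctrl.read_state(); A0=rot(s['orientation']); p=np.asarray(grasp)+A[:,2]*ctrl.grip_depth
    t=A0.T@(p-s['tcp_pos'])*100; w=np.degrees(R.from_matrix(A0.T@A).as_rotvec())
    print('row',np.round(t,1),np.round(w,1),'cm',round(np.linalg.norm(t),1),'deg',round(np.linalg.norm(w),1))
def st():
    s=ctrl.read_state(); A=rot(s['orientation']); print('t',round(s['clock'],2),'grasp',np.round(s['tcp_pos']-A[:,2]*ctrl.grip_depth,4),'z',np.round(A[:,2],3),'y',np.round(A[:,1],3),'q',np.round(s['joint_positions'],2),'F',np.round(s['ft_force'],1),'w',round(s['gripper_width'],3),'ff',s['finger_force'])
E
python3 - <<'E'
from h import *
A=tilt(-14,40); h=np.array([np.cos(np.radians(-14)),np.sin(np.radians(-14)),0]); g=np.array([.620,-.221,.087])
st(); rel(A,g-.2*h+[0,0,.12]); rel(A,g)
E
```

```text
t 0.15 grasp [ 0.2665 -0.5924  0.2404] z [-0.001  0.001 -1.   ] y [ 0.41  -0.912 -0.001] q [ 1.16  0.32 -0.07  1.45  0.02  1.37 -0.06] F [-0.5  0.2  0.5] w 1.006 ff 0.0
row [ 32.9 -30.8   2.7] [-16.7  48.1  35.7] cm 45.2 deg 62.2
row [ 48.6 -18.5  14.7] [-16.7  48.1  35.7] cm 54.0 deg 62.2
```

Request:
{"name": "servo_tool", "arguments": {
  "targets": [
    [0.4, 32.9, -30.8, 2.7, -16.7, 48.1, 35.7],
    [0.4, 32.9, -30.8, 2.7, -16.7, 48.1, 35.7],
    [0.4, 32.9, -30.8, 2.7, -16.7, 48.1, 35.7],
    [0.4, 32.9, -30.8, 2.7, -16.7, 48.1, 35.7],
    [0.4, 32.9, -30.8, 2.7, -16.7, 48.1, 35.7],
    [0.4, 32.9, -30.8, 2.7, -16.7, 48.1, 35.7],
    [0.4, 32.9, -30.8, 2.7, -16.7, 48.1, 35.7],
    [0.4, 32.9, -30.8, 2.7, -16.7, 48.1, 35.7]
  ]
}}

```text
clock: 1.15
tcp_pos: [0.4742, -0.2569, 0.1731]
orientation: [0.023, 0.904, -0.096, 0.416]
ft_force: [0.4, 0.6, 0.2]
gripper_width: 0.699
finger_force: 0.0
```

```bash
cat > a.py <<'E'
from h import *
A=tilt(-14,40); h=np.array([np.cos(np.radians(-14)),np.sin(np.radians(-14)),0]); g=np.array([.620,-.221,.087])
st(); rel(A,g-.2*h+[0,0,.12]); rel(A,g-.13*h); rel(A,g)
E
python3 a.py
```

```text
t 1.15 grasp [ 0.4603 -0.2546  0.1853] z [ 0.747 -0.122 -0.653] y [-0.193 -0.981 -0.037] q [ 1.11 -0.3  -0.34  2.44 -1.26  0.56 -0.05] F [0.4 0.6 0.2] w 0.699 ff 0.0
row [-1.8 -7.3 -5. ] [-3.6  0.9  0.2] cm 9.1 deg 3.7
row [-6.3 -6.5  8.1] [-3.6  0.9  0.2] cm 12.2 deg 3.7
row [ 2.2 -5.9 17.9] [-3.6  0.9  0.2] cm 19.0 deg 3.7
```

Request:
{"name": "servo_tool", "arguments": {
  "targets": [
    [0.4, -4.0, -6.8, 4.0, -3.6, 0.9, 0.2],
    [0.4, -4.0, -6.8, 4.0, -3.6, 0.9, 0.2],
    [0.4, -4.0, -6.8, 4.0, -3.6, 0.9, 0.2],
    [0.4, -4.0, -6.8, 4.0, -3.6, 0.9, 0.2]
  ]
}}

```text
clock: 1.65
tcp_pos: [0.5181, -0.2244, 0.1304]
orientation: [0.054, 0.907, -0.121, 0.401]
ft_force: [0.3, 0.5, 0.3]
gripper_width: 0.698
finger_force: 0.0
```

```bash
python3 a.py; python3 - <<'E'
from h import *
import cv2
s=ctrl.read_state(); im=viewer.get_image('wrist'); cv2.imwrite('pics/w1.png',im[:,:,::-1])
print(proj(wristcam(s),[[.620,-.221,.100],[.620,-.221,.038]]))
E
```

```text
t 1.65 grasp [ 0.5048 -0.2207  0.143 ] z [ 0.714 -0.194 -0.673] y [-0.262 -0.965  0.001] q [ 1.51 -0.3  -0.95  2.45 -1.56  0.39  0.01] F [0.3 0.5 0.3] w 0.698 ff 0.0
row [ -1.2  -2.6 -10.9] [ 0.9  2.3 -0.8] cm 11.2 deg 2.6
row [-5.3 -2.8  2.4] [ 0.9  2.3 -0.8] cm 6.5 deg 2.6
row [ 3.4 -3.  12. ] [ 0.9  2.3 -0.8] cm 12.8 deg 2.6
[[243.40533704 158.44196956]
 [249.82298096 200.48758916]]
```

View pics/w1.png

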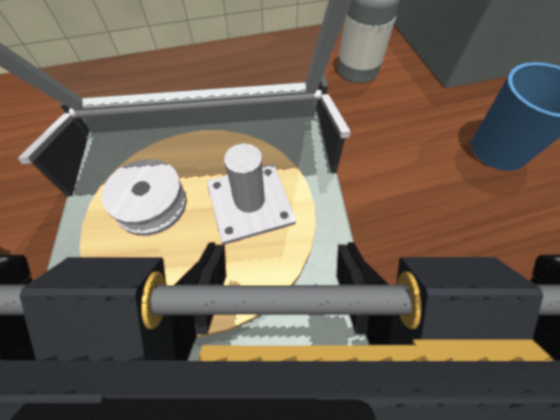

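The shaft top is at (243,158) in the wrist view, exactly as predicted, with the pulley at (142,190) and open space in front. The arm is close to its joint limits (j2, j4, j5), so I'll fit a kinematic model and check reach with it.

```bash
cat > kin.py <<'E'
from h import *
import itertools, json, os
def fk(q,p,sg):
    o1,d1,d3,a3,a4,d5,a6,d7,o7=p; s1,s3,s5,s7=sg
    Z=lambda a:R.from_euler('z',a).as_matrix(); Y=lambda a:R.from_euler('y',a).as_matrix()
    A=Z(s1*q[0]+o1)@Y(q[1])@Z(s3*q[2]); P=np.array([0,0,d1])+A@[a3,0,d3]
    A=A@Y(q[3]); P=P+A@[a4,0,d5]; A=A@Z(s5*q[4])@Y(q[5]); P=P+A@[a6,0,d7]
    return P,A@Z(s7*q[6]+o7)
D=[([1.162,.321,-.07,1.45,.023,1.371,-.057],[.267,-.593,.223],None)]
def res(p,sg,D):
    o=[]
    for q,t,ori in D:
        P,A=fk(q,p,sg); o+=list((P-t)*100)
        if ori is not None: o+=list((A-rot(np.array(ori))).ravel()*10)
    return o
def fit(D):
    best=None
    for sg in itertools.product([1,-1],repeat=4):
        for o1 in (0,1.57,3.14,-1.57,-2.3):
            for o7 in (0,1.57,3.14,-1.57):
                r=least_squares(res,[o1,.3,.35,0,0,.35,0,.25,o7],args=(sg,D),max_nfev=60)
                if best is None or r.cost<best[0]: best=(r.cost,r.x,sg)
    return best
LO=np.array([-2.86,-.3,-1.38,.06,-1.56,.09,-2.69]); HI=np.array([2.86,2.09,1.24,2.45,4.7,2.05,2.69])
E
python3 - <<'E'
from kin import *
s=ctrl.read_state()
D=[([1.162,.321,-.07,1.45,.023,1.371,-.057],[.2664,-.5923,.2215],[-.0009,.9777,.2098,-.0002]),
([1.11,-.3,-.34,2.44,-1.26,.56,-.05],[.4742,-.2569,.1731],[.023,.904,-.096,.416]),
(list(s['joint_positions']),list(s['tcp_pos']),list(s['orientation']))]
b=fit(D); print(b); json.dump([list(b[1]),b[2]],open('kin.json','w'))
E
```

```text
(np.float64(0.2595443500365928), array([-0.03919383,  0.24312438,  0.45393875,  0.02293133,  0.01364127,
        0.51291588,  0.01543752,  0.33015656,  1.54185096]), (-1, -1, -1, -1))
```

```bash
cat >> kin.py <<'E'
if os.path.exists('kin.json'): KP,SG=json.load(open('kin.json'))
def ik(A,g,m=.04,seeds=12,q0=None):
    t=np.asarray(g)+A[:,2]*ctrl.grip_depth; best=None; rng=np.random.default_rng(0)
    def f(q):
        P,B=fk(q,KP,SG); return np.r_[(P-t)*100,(B-A).ravel()*10]
    for k in range(seeds):
        x0=q0 if q0 is not None and k==0 else LO+m+(HI-LO-2*m)*rng.random(7)
        r=least_squares(f,np.clip(x0,LO+m+.001,HI-m-.001),bounds=(LO+m,HI-m),max_nfev=60)
        if best is None or r.cost<best[0]-1e-4: best=(r.cost,r.x)
        if best[0]<1e-3: break
    return best
E
python3 - <<'E'
from kin import *
np.set_printoptions(precision=2,suppress=True)
pts=dict(grasp=[.620,-.221,.087],back=[.52,-.20,.11],back2=[.5,-.19,.2],tray=[.605,.222,.065],trayup=[.56,.22,.16])
for b in (40,50,60):
  for az in (-30,-20,-10,0,15):
    print(b,az,{k:round(ik(tilt(az,b),np.array(g),seeds=6)[0],3) for k,g in pts.items()})
E
```

```text
40 -30 {'grasp': np.float64(0.0), 'back': np.float64(0.99), 'back2': np.float64(1.303), 'tray': np.float64(0.0), 'trayup': np.float64(0.0)}
40 -20 {'grasp': np.float64(0.0), 'back': np.float64(0.993), 'back2': np.float64(2.81), 'tray': np.float64(0.0), 'trayup': np.float64(0.002)}
40 -10 {'grasp': np.float64(0.0), 'back': np.float64(0.545), 'back2': np.float64(0.798), 'tray': np.float64(0.0), 'trayup': np.float64(0.282)}
40 0 {'grasp': np.float64(0.0), 'back': np.float64(0.057), 'back2': np.float64(0.0), 'tray': np.float64(0.0), 'trayup': np.float64(0.451)}
40 15 {'grasp': np.float64(0.0), 'back': np.float64(0.0), 'back2': np.float64(0.0), 'tray': np.float64(0.0), 'trayup': np.float64(0.051)}
50 -30 {'grasp': np.float64(0.0), 'back': np.float64(0.0), 'back2': np.float64(0.112), 'tray': np.float64(0.0), 'trayup': np.float64(0.286)}
50 -20 {'grasp': np.float64(0.0), 'back': np.float64(0.0), 'back2': np.float64(0.312), 'tray': np.float64(0.0), 'trayup': np.float64(1.87)}
50 -10 {'grasp': np.float64(0.0), 'back': np.float64(0.0), 'back2': np.float64(0.065), 'tray': np.float64(0.0), 'tray
[... 278 characters left out ...]
np.float64(0.0)}
60 -30 {'grasp': np.float64(0.0), 'back': np.float64(0.0), 'back2': np.float64(0.0), 'tray': np.float64(0.0), 'trayup': np.float64(0.329)}
60 -20 {'grasp': np.float64(0.0), 'back': np.float64(0.0), 'back2': np.float64(0.0), 'tray': np.float64(0.0), 'trayup': np.float64(0.0)}
60 -10 {'grasp': np.float64(0.0), 'back': np.float64(0.0), 'back2': np.float64(0.0), 'tray': np.float64(0.0), 'trayup': np.float64(0.0)}
60 0 {'grasp': np.float64(0.0), 'back': np.float64(0.0), 'back2': np.float64(0.0), 'tray': np.float64(0.0), 'trayup': np.float64(0.0)}
60 15 {'grasp': np.float64(0.0), 'back': np.float64(0.0), 'back2': np.float64(0.0), 'tray': np.float64(0.0), 'trayup': np.float64(0.0)}
```

```bash
python3 - <<'E'
from kin import *
np.set_printoptions(precision=2,suppress=True)
pts=dict(a=[.54,-.221,.13],b=[.55,-.221,.1],grasp=[.620,-.221,.087],lift=[.62,-.22,.102],back=[.54,-.20,.13],mid=[.58,0,.18],mid2=[.6,.1,.15],tray=[.605,.222,.065],trayup=[.605,.222,.13])
for b in (45,48):
  for az in (-8,0,8):
    q=ctrl.read_state()['joint_positions']; print(b,az)
    for k,g in pts.items():
        c,q=ik(tilt(az,b),g,q0=q,seeds=6,m=.02); print('  ',k,round(c,3),q)
E
```

```text
45 -8
   a 0.0 [ 1.5  -0.08 -0.95  2.33 -1.3   0.37 -0.04]
   b 0.0 [ 1.48  0.06 -0.97  2.34 -1.42  0.25  0.15]
   grasp 0.0 [ 1.11  0.23 -0.71  2.2  -1.38  0.11  0.11]
   lift 0.0 [ 1.09  0.19 -0.69  2.19 -1.14  0.14 -0.16]
   back 0.0 [ 1.02 -0.08 -0.53  2.35 -1.26  0.32 -0.1 ]
   mid 0.0 [ 0.81 -0.27 -0.85  2.3  -0.22  0.25 -1.62]
   mid2 0.051 [ 1.03 -0.15 -1.36  2.24  0.68  0.28 -2.67]
   tray 0.0 [-1.68  0.56  1.16  2.14  0.25  0.18 -2.67]
   trayup 0.145 [-1.73  0.36  1.22  2.09  0.41  0.36 -2.67]
45 0
   a 0.0 [ 1.54 -0.01 -0.94  2.3  -1.22  0.47  0.06]
   b 0.0 [ 1.51  0.12 -0.95  2.3  -1.26  0.36  0.17]
   grasp 0.0 [ 1.33  0.32 -0.9   2.16 -1.    0.19 -0.08]
   lift 0.0 [ 1.34  0.27 -0.9   2.15 -0.94  0.22 -0.17]
   back 0.0 [ 1.57 -0.06 -1.    2.32 -1.28  0.48  0.06]
   mid 0.0 [ 0.9  -0.28 -0.83  2.31 -0.84  0.31 -0.85]
   mid2 0.0 [ 1.11 -0.24 -1.32  2.26 -0.29  0.18 -1.6 ]
   tray 0.004 [-0.79  0.23  0.21  2.21  1.57  0.34  2.67]
   trayup 0.008 [-1.72  0.27  1.22  2.15  0.57  0.25 -2.67]
45 8
   a 0.0 [ 1.57  0.07 -0.94  2.25 -1.11  0.56  0.12]
   b 0.0 [ 1.53  0.18 -
[... 1243 characters left out ...]
2.28 -0.72  0.38 -0.97]
   mid2 0.0 [ 1.09 -0.19 -1.32  2.23 -0.06  0.25 -1.8 ]
   tray 0.0 [-1.48  0.37  0.98  2.16  0.51  0.16 -2.67]
   trayup 0.0 [-1.57  0.2   1.05  2.13  0.6   0.32 -2.66]
48 8
   a 0.0 [ 1.56  0.06 -0.94  2.22 -0.98  0.56 -0.02]
   b 0.0 [ 1.51  0.17 -0.93  2.22 -0.95  0.45  0.  ]
   grasp 0.0 [ 1.29  0.34 -0.84  2.08 -0.72  0.34 -0.24]
   lift 0.0 [ 1.31  0.3  -0.85  2.08 -0.71  0.37 -0.27]
   back 0.0 [ 1.58  0.02 -1.    2.25 -1.03  0.56 -0.02]
   mid 0.0 [ 1.07 -0.27 -0.92  2.27 -0.97  0.48 -0.58]
   mid2 0.0 [ 1.18 -0.23 -1.3   2.24 -0.8   0.3  -0.93]
   tray 0.011 [-1.22  0.26  0.75  2.18  0.72  0.11 -2.67]
   trayup 0.0 [-1.35  0.11  0.86  2.16  0.58  0.25 -2.46]
```

```bash
python3 - <<'E'
from kin import *
rel(tilt(0,46),[.54,-.221,.105])
E
```

```text
row [-0.7 -1.4  5.1] [ 11.   -3.7 -10.7] cm 5.3 deg 15.8
```

Request:
{"name": "servo_tool", "arguments": {
  "targets": [
    [0.4, -0.7, -1.4, 5.1, 11, -3.7, -10.7],
    [0.4, -0.7, -1.4, 5.1, 11, -3.7, -10.7],
    [0.4, -0.7, -1.4, 5.1, 11, -3.7, -10.7],
    [0.4, -0.7, -1.4, 5.1, 11, -3.7, -10.7]
  ]
}}

```text
clock: 2.2
tcp_pos: [0.5532, -0.2203, 0.0913]
orientation: [-0.0, 0.927, -0.001, 0.375]
ft_force: [0.1, 0.5, -0.5]
gripper_width: 0.702
finger_force: 0.0
```

```bash
python3 - <<'E'
from kin import *
st();rel(tilt(0,46),[.54,-.221,.1]);rel(tilt(0,46),[.58,-.221,.088]); rel(tilt(0,46),[.622,-.221,.087])
E
```

```text
t 2.2 grasp [ 0.5402 -0.2203  0.1047] z [ 0.695 -0.    -0.719] y [-0.001 -1.    -0.001] q [ 1.54  0.06 -0.97  2.31 -1.24  0.37  0.12] F [ 0.1  0.5 -0.5] w 0.702 ff 0.0
row [-0.3  0.1  0.3] [ 0.  -0.  -0.1] cm 0.5 deg 0.1
row [1.7 0.1 4. ] [ 0.  -0.  -0.1] cm 4.3 deg 0.1
row [4.6 0.1 7. ] [ 0.  -0.  -0.1] cm 8.4 deg 0.1
```

Request:
{"name": "servo_tool", "arguments": {
  "targets": [
    [0.4, 1.7, 0.1, 4.0, 0, 0, 0],
    [0.4, 1.7, 0.1, 4.0, 0, 0, 0],
    [0.4, 3.2, 0.1, 5.5, 0, 0, 0],
    [0.4, 4.6, 0.1, 7.0, 0, 0, 0],
    [0.4, 4.6, 0.1, 7.0, 0, 0, 0],
    [0.4, 4.6, 0.1, 7.0, 0, 0, 0]
  ],
  "newtons": 20
}}

```text
clock: 2.95
tcp_pos: [0.6345, -0.2207, 0.0736]
orientation: [0.001, 0.927, 0.001, 0.375]
ft_force: [0.4, 0.1, -0.4]
gripper_width: 0.7
finger_force: 0.0
```

```bash
python3 - <<'E'
from kin import *
import cv2
st();rel(tilt(0,46),[.622,-.221,.087])
im=viewer.get_image('scene'); cv2.imwrite('pics/s2.png',cv2.resize(im[50:240,180:380,::-1],None,fx=3,fy=3,interpolation=cv2.INTER_CUBIC))
E
```

```text
t 2.95 grasp [ 0.6215 -0.2207  0.0871] z [ 0.695 -0.    -0.719] y [ 0.002 -1.     0.002] q [ 1.26  0.28 -0.84  2.18 -1.01  0.16 -0.1 ] F [ 0.4  0.1 -0.4] w 0.7 ff 0.0
row [0. 0. 0.] [ 0.  -0.   0.2] cm 0.1 deg 0.2
```

View pics/s2.png

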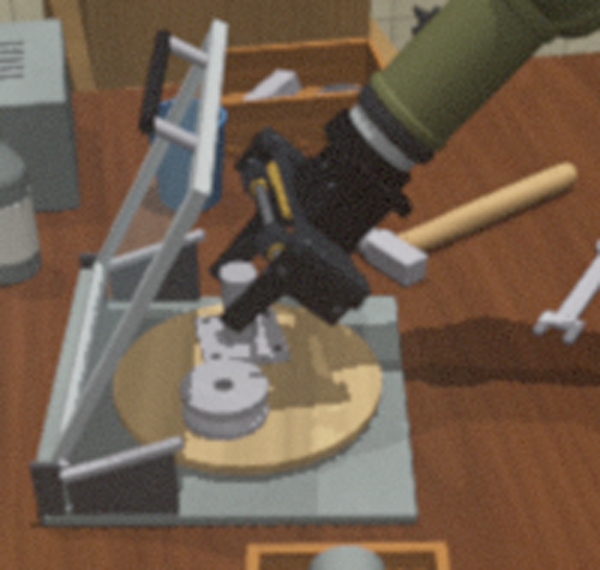

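The fingers straddle the shaft (crop 238,285) well clear of the hood. Next: close, then lift slightly.

Request:
{"name": "servo_tool", "arguments": {
  "targets": [
    [-1, 0, 0, 0, 0, 0, 0],
    [-1, 0, 0, 0, 0, 0, 0],
    [-1, 0, 0, 0, 0, 0, 0],
    [-1, 0, 0, 0, 0, 0, 0],
    [-1, 0, 0, 0, 0, 0, 0],
    [-1, 0.4, 0, -0.4, 0, 0, 0],
    [-1, 0.9, 0, -0.9, 0, 0, 0],
    [-1, 0.9, 0, -0.9, 0, 0, 0]
  ],
  "newtons": 35
}}

```text
clock: 4.0
tcp_pos: [0.6361, -0.2211, 0.0867]
orientation: [0.0, 0.927, 0.001, 0.375]
ft_force: [-0.1, 0.5, -2.7]
gripper_width: 0.335
finger_force: 35.0
```

```bash
python3 - <<'E'
from kin import *
st();A=tilt(0,46);rel(A,[.57,-.221,.102]);rel(A,[.54,-.221,.12])
q=ctrl.read_state()['joint_positions']
for g,az in [([.54,-.2,.12],0),([.55,-.17,.14],5),([.6,0,.15],22),([.62,.1,.15],32),([.605,.222,.14],40),([.605,.222,.07],40)]:
    c,q=ik(tilt(az,46),g,q0=q,seeds=1); print(round(c,3),np.round(q,2))
E
```

```text
t 4.0 grasp [ 0.6231 -0.2211  0.1002] z [ 0.696  0.    -0.718] y [ 0.002 -1.     0.002] q [ 1.22  0.24 -0.8   2.17 -0.99  0.2  -0.15] F [-0.1  0.5 -2.7] w 0.335 ff 35.000123251229525
row [-3.7 -0.  -3.8] [-0.  -0.1  0.2] cm 5.3 deg 0.2
row [-4.6 -0.  -7.2] [-0.  -0.1  0.2] cm 8.5 deg 0.2
0.0 [ 1.39 -0.02 -0.84  2.32 -1.23  0.44  0.03]
0.0 [ 1.41 -0.07 -0.89  2.3  -1.17  0.52 -0.01]
0.0 [ 1.14 -0.02 -0.94  2.23 -1.08  0.49 -0.11]
0.0 [ 0.92  0.08 -0.92  2.17 -0.95  0.44 -0.2 ]
0.0 [ 0.67  0.13 -0.9   2.15 -0.87  0.35 -0.31]
0.0 [ 0.59  0.31 -0.84  2.19 -1.13  0.19  0.06]
```

Request:
{"name": "servo_tool", "arguments": {
  "targets": [
    [-1, -2.0, 0, -2.2, 0, 0, 0],
    [-1, -3.7, 0, -3.8, 0, 0, 0],
    [-1, -4.2, 0, -5.5, 0, 0, 0],
    [-1, -4.6, 0, -7.2, 0, 0, 0],
    [-1, -4.6, 0, -7.2, 0, 0, 0]
  ]
}}

```text
clock: 4.62
tcp_pos: [0.552, -0.2221, 0.1058]
orientation: [0.001, 0.927, 0.001, 0.375]
ft_force: [0.8, -0.4, -2.8]
gripper_width: 0.328
finger_force: 35.0
```

```bash
python3 - <<'E'
from kin import *
st();rel(tilt(5,46),[.55,-.17,.145]);rel(tilt(14,46),[.57,-.09,.15]);rel(tilt(22,46),[.59,0,.15]);rel(tilt(30,46),[.61,.08,.15])
E
```

```text
t 4.62 grasp [ 0.539  -0.222   0.1193] z [ 0.695 -0.002 -0.719] y [ 0.    -1.     0.003] q [ 1.51  0.01 -0.93  2.31 -1.21  0.41  0.06] F [ 0.8 -0.4 -2.8] w 0.328 ff 35.00006848946214
row [ 2.6 -5.3 -1.1] [ 3.6  0.  -3.5] cm 6.0 deg 5.0
row [  4.4 -13.5  -0.1] [ 9.9  0.  -9.9] cm 14.2 deg 14.0
row [  5.8 -22.7   1.2] [ 15.4   0.  -15.7] cm 23.4 deg 22.0
row [  7.2 -30.8   2.5] [ 21.    0.  -21.4] cm 31.8 deg 30.0
```

Request:
{"name": "servo_tool", "arguments": {
  "targets": [
    [-1, 2.6, -5.3, -1.1, 3.6, 0, -3.6],
    [-1, 3.5, -9.5, -0.6, 6.8, 0, -6.8],
    [-1, 4.4, -13.5, -0.1, 9.9, 0, -9.9],
    [-1, 5.1, -18.0, 0.6, 12.7, 0, -12.8],
    [-1, 5.8, -22.7, 1.2, 15.4, 0, -15.7],
    [-1, 6.5, -26.8, 1.8, 18.2, 0, -18.6],
    [-1, 7.2, -30.8, 2.5, 21, 0, -21.4],
    [-1, 7.2, -30.8, 2.5, 21, 0, -21.4]
  ]
}}

```text
clock: 5.62
tcp_pos: [0.6212, 0.0926, 0.1379]
orientation: [-0.102, 0.894, 0.243, 0.362]
ft_force: [0.3, -0.3, -2.7]
gripper_width: 0.333
finger_force: 35.0
```

```bash
python3 - <<'E'
from kin import *
st();rel(tilt(36,46),[.61,.15,.145]);rel(tilt(40,46),[.605,.22,.14]);rel(tilt(40,46),[.605,.22,.085]);
E
```

```text
t 5.62 grasp [0.61   0.0859 0.1513] z [ 0.598  0.359 -0.716] y [ 0.509 -0.861 -0.007] q [ 1.26  0.07 -1.23  2.21 -0.97  0.41 -0.17] F [ 0.3 -0.3 -2.7] w 0.333 ff 35.00020857900381
row [ 1.9 -5.6  2.7] [ 3.5 -0.3 -4.2] cm 6.5 deg 5.5
row [  3.7 -12.    5.3] [ 6.3 -0.3 -7.1] cm 13.6 deg 9.4
row [ -0.1 -12.    9.3] [ 6.3 -0.3 -7.1] cm 15.1 deg 9.4
```

Request:
{"name": "servo_tool", "arguments": {
  "targets": [
    [-1, 1.9, -5.6, 2.7, 3.5, -0.3, -4.2],
    [-1, 2.8, -9, 4.0, 5, -0.3, -5.7],
    [-1, 3.7, -12.0, 5.3, 6.3, -0.3, -7.1],
    [-1, 3.7, -12.0, 5.3, 6.3, -0.3, -7.1],
    [-1, 3.7, -12.0, 5.3, 6.3, -0.3, -7.1]
  ]
}}

```text
clock: 6.25
tcp_pos: [0.616, 0.2224, 0.1252]
orientation: [-0.125, 0.873, 0.314, 0.351]
ft_force: [0.3, -0.1, -2.5]
gripper_width: 0.335
finger_force: 35.0
```

```bash
python3 - <<'E'
from kin import *
import cv2
st();A=tilt(40,46)
for z in (.1,.08,.07,.062):rel(A,[.605,.22,z])
im=viewer.get_image('scene'); cv2.imwrite('pics/s3.png',cv2.resize(im[120:370,190:400,::-1],None,fx=2.4,fy=2.4,interpolation=cv2.INTER_CUBIC))
E
```

```text
t 6.25 grasp [0.606  0.2142 0.1387] z [ 0.535  0.439 -0.722] y [ 0.636 -0.771  0.003] q [ 0.91  0.18 -1.16  2.17 -0.7   0.27 -0.44] F [ 0.3 -0.1 -2.5] w 0.335 ff 35.00012945383787
row [-2.5 -0.5  3. ] [ 0.4  0.2 -0.2] cm 3.9 deg 0.5
row [-3.8 -0.5  4.4] [ 0.4  0.2 -0.2] cm 5.9 deg 0.5
row [-4.5 -0.5  5.2] [ 0.4  0.2 -0.2] cm 6.9 deg 0.5
row [-5.1 -0.5  5.7] [ 0.4  0.2 -0.2] cm 7.7 deg 0.5
```

View pics/s3.png

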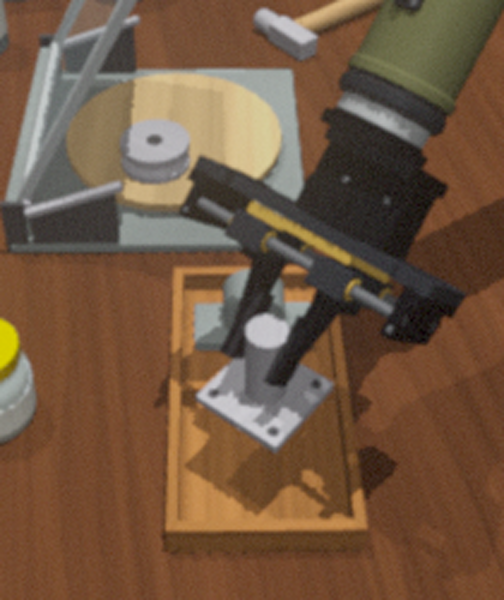

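The flange hangs upright over the empty bay (crop 265,385), the pulley is undisturbed, and the gripper is clear of the bearing. Lowering now.

Request:
{"name": "servo_tool", "arguments": {
  "targets": [
    [-1, -1.5, -0.5, 1.8, 0.4, 0.2, 0],
    [-1, -3.0, -0.5, 3.6, 0.4, 0.2, 0],
    [-1, -3.8, -0.5, 4.4, 0.4, 0.2, 0],
    [-1, -4.4, -0.5, 5.0, 0.4, 0.2, 0],
    [-1, -4.5, -0.5, 5.1, 0.4, 0.2, 0],
    [-1, -4.6, -0.5, 5.2, 0.4, 0.2, 0],
    [-1, -4.6, -0.5, 5.2, 0.4, 0.2, 0]
  ]
}}

```text
clock: 7.18
tcp_pos: [0.6159, 0.227, 0.0566]
orientation: [-0.128, 0.872, 0.315, 0.352]
ft_force: [0.9, -0.3, -3.0]
gripper_width: 0.334
finger_force: 35.0
```

```bash
python3 -c "
from h import *
st()"
```

```text
t 7.17 grasp [0.606  0.2186 0.0701] z [ 0.534  0.444 -0.719] y [ 0.639 -0.769 -0.001] q [ 0.73  0.35 -1.01  2.21 -0.94  0.1  -0.11] F [ 0.9 -0.3 -3. ] w 0.334 ff 35.000031776726246
```

Request:
{"name": "servo_tool", "arguments": {
  "targets": [
    [-1, -0.1, 0, 0.1, 0, 0, 0],
    [-1, -0.2, 0, 0.2, 0, 0, 0],
    [-1, -0.3, 0, 0.3, 0, 0, 0],
    [-1, -0.3, 0, 0.3, 0, 0, 0]
  ]
}}

```text
clock: 7.68
tcp_pos: [0.6156, 0.2274, 0.0523]
orientation: [-0.128, 0.872, 0.315, 0.352]
ft_force: [-0.3, 0.1, -2.7]
gripper_width: 0.329
finger_force: 35.0
```

```bash
python3 -c "
from h import *
st()"
```

```text
t 7.67 grasp [0.6056 0.2191 0.0658] z [ 0.534  0.445 -0.719] y [ 0.639 -0.769 -0.001] q [ 0.7   0.35 -0.98  2.21 -1.06  0.1   0.01] F [-0.3  0.1 -2.7] w 0.329 ff 35.000077933073044
```

Request:
{"name": "servo_tool", "arguments": {
  "targets": [
    [-1, -0.07, 0, 0.07, 0, 0, 0],
    [-1, -0.14, 0, 0.14, 0, 0, 0],
    [-1, -0.14, 0, 0.14, 0, 0, 0]
  ]
}}

```text
clock: 8.05
tcp_pos: [0.616, 0.2281, 0.0511]
orientation: [-0.128, 0.872, 0.316, 0.353]
ft_force: [-1.4, -1.1, 3.3]
gripper_width: 0.332
finger_force: 35.0
```

```bash
python3 -c "
from h import *
st()"
```

```text
t 8.05 grasp [0.606  0.2198 0.0645] z [ 0.534  0.446 -0.719] y [ 0.64  -0.768 -0.001] q [ 0.69  0.35 -0.96  2.21 -1.12  0.1   0.07] F [-1.4 -1.1  3.3] w 0.332 ff 35.000010654330254
```

Contact with the floor (about 6 N). Releasing and backing out along the tool axis.

Request:
{"name": "servo_tool", "arguments": {
  "targets": [
    [-0.1, 0, 0, 0, 0, 0, 0],
    [0.1, 0, 0, 0, 0, 0, 0],
    [0.1, 0, 0, 0, 0, 0, 0],
    [0.1, 0, 0, -1.5, 0, 0, 0],
    [0.1, 0.8, 0, -5.0, 0, 0, 0],
    [0.1, 3.0, 0, -9.5, 0, 0, 0],
    [0.1, 6.0, 0, -13, 0, 0, 0],
    [0.1, 6.0, 0, -13, 0, 0, 0]
  ]
}}

```text
clock: 9.05
tcp_pos: [0.5814, 0.1973, 0.1897]
orientation: [-0.125, 0.871, 0.317, 0.355]
ft_force: [-0.4, 0.5, -0.7]
gripper_width: 0.548
finger_force: 0.0
```

```bash
cat > b.py <<'E'
from kin import *
np.set_printoptions(precision=3,suppress=True)
yaw=-.158; X=np.array([np.cos(yaw),np.sin(yaw),0]); Y=np.array([-np.sin(yaw),np.cos(yaw),0]); Zw=np.array([0,0,1.])
H=np.array([.756,-.195,.05])  # hinge
def barp(deg,r=np.hypot(.244,.045)):
    th=np.radians(deg); return H+X*(-.244*np.cos(th)+.045*np.sin(th))+Zw*(.244*np.sin(th)+.045*np.cos(th))
def tool(pitch):
    "tool pointing down, y along -/+stand x; pitch deg leans tool z toward +X (negative) / -X"
    p=np.radians(pitch); z=-Zw*np.cos(p)-X*np.sin(p); y=X*np.cos(p)-Zw*np.sin(p); return np.column_stack([np.cross(y,z),y,z])
E
python3 - <<'E'
from b import *
import cv2
st(); q=ctrl.read_state()['joint_positions']
for d in (60,50,40,30,20):
  for p in (0,15,30):
    c,qq=ik(tool(p),barp(d),seeds=6); print(d,barp(d),p,round(c,3),qq)
rel(tool(0),barp(60)+[0,0,.12])
a=viewer.get_image('scene'); b=viewer.get_image('top')
f=lambda im,x0,x1,y0,y1,k: cv2.resize(im[y0:y1,x0:x1,::-1],None,fx=k,fy=k,interpolation=cv2.INTER_CUBIC)
o=np.zeros((600,800,3),np.uint8); u=f(a,180,380,60,360,2); v=f(b,140,330,130,280,2); o[:600,:400]=u; o[:300,410:790]=v
cv2.imwrite('pics/s4.png',o)
E
```

```text
t 9.05 grasp [0.571 0.189 0.203] z [ 0.539  0.443 -0.717] y [ 0.64  -0.768  0.007] q [ 0.77 -0.15 -0.86  2.2  -1.03  0.59 -0.23] F [-0.4  0.5 -0.7] w 0.548 ff 0.0
60 [ 0.674 -0.182  0.284] 0 0.0 [ 0.988  0.763 -1.323  1.241  0.736  1.645 -0.327]
60 [ 0.674 -0.182  0.284] 15 0.0 [ 0.76   0.863 -1.158  0.972  0.714  1.941 -0.269]
60 [ 0.674 -0.182  0.284] 30 1.068 [0.159 0.738 0.093 0.816 0.    2.01  0.097]
50 [ 0.635 -0.176  0.266] 0 0.0 [ 1.091  0.679 -1.326  1.389  0.655  1.561 -0.325]
50 [ 0.635 -0.176  0.266] 15 0.0 [ 0.889  0.838 -1.255  1.153  0.709  1.882 -0.329]
50 [ 0.635 -0.176  0.266] 30 0.046 [0.155 0.701 0.102 0.932 0.    2.01  0.103]
40 [ 0.6   -0.17   0.241] 0 0.0 [ 1.184  0.609 -1.336  1.524  0.593  1.476 -0.315]
40 [ 0.6   -0.17   0.241] 15 0.0 [ 0.989  0.803 -1.292  1.308  0.68   1.808 -0.359]
40 [ 0.6   -0.17   0.241] 30 0.0 [ 0.7    0.785 -0.879  1.094  0.481  2.01  -0.222]
30 [ 0.57  -0.165  0.211] 0 0.0 [ 1.252  0.536 -1.321  1.644  0.528  1.381 -0.288]
30 [ 0.57  -0.165  0.211] 15 0.0 [ 0.972  0.622 -1.074  1.439  0.487  1.657 -0.258]
30 [ 0.57  -0.165  0.211] 30 0.0 [ 0.882  0.887 -1.177  1.243  0.636  1.991 -0.365]
20 [ 0.545 -0.161  0.176] 0 0.0 [ 1.291  0.484 -1.297  1.747  0.485  1.288 -0.266]
20 [ 0.545 -0.161  0.176] 15 0.0 [ 1.057  0.646 -1.153  1.549  0.529  1.594 -0.301]
20 [ 0.545 -0.161  0.176] 30 0.0 [ 0.967  0.943 -1.27   1.361  0.693  1.945 -0.431]
row [  1.2  35.2 -25.8] [ 16.2 -42.1 -38.9] cm 43.7 deg 59.6
```

View pics/s4.png

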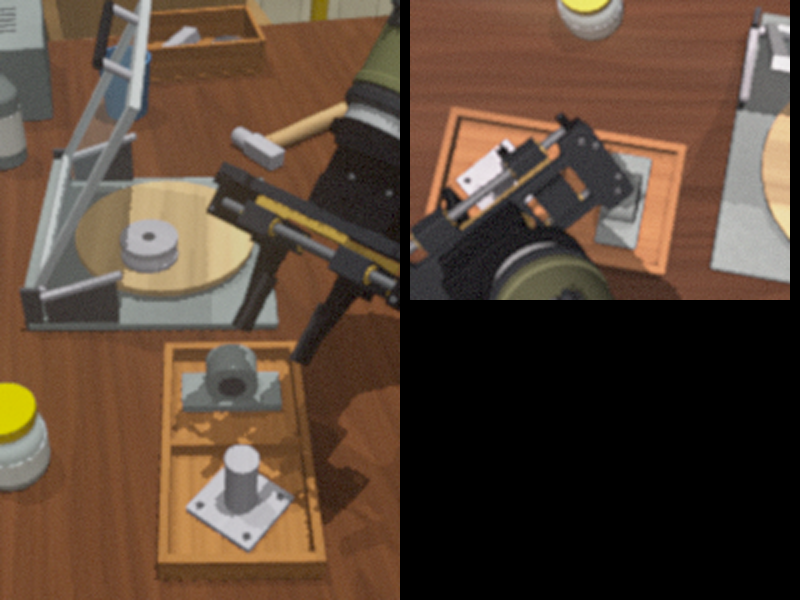

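The flange stands upright in the bay (left crop 241,490), the bearing and pulley are in place, and the hood is untouched. Now going above the bar.

```bash
python3 - <<'E'
from b import *
rel(tool(12),[.57,.08,.40]); rel(tool(12),barp(60)-tool(12)[:,2]*.12)
E
```

```text
row [  7.5   8.2 -20. ] [ 26.7 -46.2 -34.6] cm 22.9 deg 63.6
row [  2.5  36.8 -25.1] [ 26.7 -46.2 -34.6] cm 44.6 deg 63.6
```

Request:
{"name": "servo_tool", "arguments": {
  "targets": [
    [0.1, 7.5, 8.2, -20, 26.7, -46.2, -34.6],
    [-0.3, 7.5, 8.2, -20, 26.7, -46.2, -34.6],
    [-0.3, 7.5, 8.2, -20, 26.7, -46.2, -34.6],
    [-0.3, 7.5, 8.2, -20, 26.7, -46.2, -34.6],
    [-0.3, 7.5, 8.2, -20, 26.7, -46.2, -34.6],
    [-0.3, 7.5, 8.2, -20, 26.7, -46.2, -34.6],
    [-0.3, 7.5, 8.2, -20, 26.7, -46.2, -34.6]
  ]
}}

```text
clock: 10.02
tcp_pos: [0.567, 0.0843, 0.3761]
orientation: [-0.085, 0.753, 0.648, -0.07]
ft_force: [-0.3, 0.3, -0.1]
gripper_width: 0.351
finger_force: 0.0
```

```bash
cat > c.py <<'E'
from b import *
st(); rel(tool(12),barp(60)-tool(12)[:,2]*.12);rel(tool(12),barp(60)-tool(12)[:,2]*.07); rel(tool(12),barp(60)-tool(12)[:,2]*.005)
E
python3 c.py
```

```text
t 10.03 grasp [0.571 0.084 0.394] z [-0.215  0.038 -0.976] y [ 0.965 -0.145 -0.218] q [ 0.48  0.43 -0.94  1.17  0.23  1.89 -0.55] F [-0.3  0.3 -0.1] w 0.351 ff 0.0
row [-24.7  16.1  -4.4] [-0.6 -0.2  0.5] cm 29.8 deg 0.8
row [-24.8  16.1   0.6] [-0.6 -0.2  0.5] cm 29.6 deg 0.8
row [-24.8  16.2   7.1] [-0.6 -0.2  0.5] cm 30.4 deg 0.8
```

Request:
{"name": "servo_tool", "arguments": {
  "targets": [
    [-0.3, -24.7, 16.1, -4.4, 0, 0, 0.5],
    [-0.3, -24.7, 16.1, -4.4, 0, 0, 0.5],
    [-0.3, -24.7, 16.1, -4.4, 0, 0, 0.5],
    [-0.3, -24.7, 16.1, -4.4, 0, 0, 0.5],
    [-0.3, -24.7, 16.1, -4.4, 0, 0, 0.5],
    [-0.3, -24.8, 16.1, 0.6, 0, 0, 0.5],
    [-0.3, -24.8, 16.1, 0.6, 0, 0, 0.5]
  ]
}}

```text
clock: 10.9
tcp_pos: [0.6794, -0.1929, 0.3374]
orientation: [-0.082, 0.761, 0.64, -0.071]
ft_force: [-0.4, 0.7, 0.2]
gripper_width: 0.348
finger_force: 0.0
```

```bash
python3 c.py; python3 - <<'E'
from b import *
import cv2
s=ctrl.read_state(); im=viewer.get_image('wrist'); cv2.imwrite('pics/w2.png',im[:,:,::-1])
c=wristcam(s); print('bar ends/mid pred',proj(c,[barp(60)+Y*k for k in (.064,0,-.064)]).round(0).tolist())
E
```

```text
t 10.9 grasp [ 0.683 -0.194  0.356] z [-0.213  0.035 -0.977] y [ 0.962 -0.168 -0.215] q [ 0.43  0.66 -0.44  0.79  0.26  1.95 -0.05] F [-0.4  0.7  0.2] w 0.348 ff 0.0
row [ 1.   0.4 -4.7] [-0.4 -0.1 -0.9] cm 4.9 deg 1.0
row [1.  0.4 0.3] [-0.4 -0.1 -0.9] cm 1.1 deg 1.0
row [1.  0.5 6.8] [-0.4 -0.1 -0.9] cm 6.8 deg 1.0
bar ends/mid pred [[286.0, 119.0], [287.0, 213.0], [288.0, 294.0]]
```

View pics/w2.png

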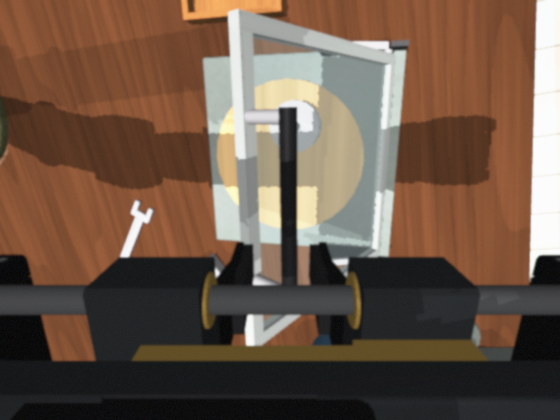

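The bar runs from (288,108) to about (288,290), matching the prediction of u=287, and is centred between the fingers. Descend and close lightly.

Request:
{"name": "servo_tool", "arguments": {
  "targets": [
    [-0.3, 1.0, 0.4, 2.0, 0, 0, -0.9],
    [-0.3, 1.0, 0.5, 4.5, 0, 0, -0.9],
    [-0.3, 1.0, 0.5, 6.5, 0, 0, -0.9],
    [-0.3, 1.0, 0.5, 6.8, 0, 0, -0.9],
    [-1, 1.0, 0.5, 6.8, 0, 0, -0.9],
    [-1, 1.0, 0.5, 6.8, 0, 0, -0.9],
    [-1, 1.0, 0.5, 6.8, 0, 0, -0.9],
    [-1, 1.0, 0.5, 6.8, 0, 0, -0.9]
  ],
  "newtons": 15
}}

```text
clock: 11.95
tcp_pos: [0.6738, -0.1778, 0.2753]
orientation: [-0.08, 0.755, 0.648, -0.067]
ft_force: [-2.2, 0.1, 5.2]
gripper_width: 0.129
finger_force: 15.0
```

```bash
python3 c.py
```

```text
t 11.95 grasp [ 0.678 -0.178  0.294] z [-0.205  0.034 -0.978] y [ 0.967 -0.148 -0.208] q [ 0.46  0.63 -0.45  0.97  0.24  1.8  -0.07] F [-2.2  0.1  5.2] w 0.129 ff 15.000675916671753
row [ -0.4  -0.1 -11. ] [-0.  -0.1  0.4] cm 11.0 deg 0.4
row [-0.4 -0.1 -6. ] [-0.  -0.1  0.4] cm 6.0 deg 0.4
row [-0.4 -0.1  0.5] [-0.  -0.1  0.4] cm 0.7 deg 0.4
```

```bash
cat > d.py <<'E'
from b import *
from scipy.optimize import brentq
def cur():
    s=ctrl.read_state(); A=rot(s['orientation']); g=s['tcp_pos']-A[:,2]*ctrl.grip_depth
    f=lambda d:(barp(d)-g)@A[:,1]
    d=min((brentq(f,a,a+5) for a in range(0,90,5) if f(a)*f(a+5)<0),key=lambda d:abs((barp(d)-g)@A[:,2]),default=None)
    return A,g,d
A,g,d=cur(); k=(barp(d)-g)@A[:,2]; print('angle by tool',d,'bar beyond grasp point mm',k*1000, 'F',ctrl.read_state()['ft_force'])
def rows(ds,pitch=12,d0=None,koff=None):
    d0=d if d0 is None else d0
    for e in ds:
        print(e,np.round(A.T@(barp(e)-barp(d0))*100,1))
E
python3 - <<'E'
from d import *
rows([58,54,50,46,42,38,34,30,27,24,22,20])
E
```

```text
angle by tool 60.265067794302276 bar beyond grasp point mm 9.599117690345086 F [-2.166  0.064  5.197]
58 [ 0.  -0.8  0.5]
54 [ 0.  -2.2  1.5]
50 [ 0.  -3.6  2.6]
46 [ 0.  -4.8  3.8]
42 [ 0.  -6.   5.1]
38 [ 0.  -7.1  6.5]
34 [ 0.  -8.   7.9]
30 [ 0.  -8.9  9.4]
27 [ 0.  -9.5 10.5]
24 [  0.  -10.   11.7]
22 [  0.  -10.4  12.5]
20 [  0.  -10.6  13.4]
```

Request:
{"name": "servo_tool", "arguments": {
  "targets": [
    [-1, 0, -0.8, 0.5, 0, 0, 0],
    [-1, 0, -1.5, 1.0, 0, 0, 0],
    [-1, 0, -2.2, 1.5, 0, 0, 0],
    [-1, 0, -2.9, 2.0, 0, 0, 0],
    [-1, 0, -3.6, 2.6, 0, 0, 0],
    [-1, 0, -4.2, 3.2, 0, 0, 0],
    [-1, 0, -4.8, 3.8, 0, 0, 0],
    [-1, 0, -4.8, 3.8, 0, 0, 0]
  ]
}}

```text
clock: 12.95
tcp_pos: [0.619, -0.1691, 0.2484]
orientation: [-0.081, 0.754, 0.648, -0.067]
ft_force: [-3.9, 1.4, 6.7]
gripper_width: 0.128
finger_force: 15.0
```

```bash
python3 - <<'E'
from d import *
st()
rows([44,42,40,38,36,34,32,30,28,26,24])
E
```

```text
angle by tool 45.85308923625432 bar beyond grasp point mm 10.457743092572521 F [-3.942  1.422  6.747]
t 12.95 grasp [ 0.623 -0.17   0.267] z [-0.206  0.034 -0.978] y [ 0.967 -0.148 -0.209] q [ 0.53  0.5  -0.47  1.21  0.21  1.69 -0.07] F [-3.9  1.4  6.7] w 0.128 ff 14.999029040336609
44 [ 0.  -0.6  0.6]
42 [ 0.  -1.1  1.2]
40 [ 0.  -1.7  1.9]
38 [ 0.  -2.2  2.6]
36 [ 0.  -2.7  3.3]
34 [ 0.  -3.2  4. ]
32 [ 0.  -3.6  4.8]
30 [ 0.  -4.1  5.5]
28 [ 0.  -4.5  6.3]
26 [ 0.  -4.8  7.1]
24 [ 0.  -5.2  7.9]
```

Request:
{"name": "servo_tool", "arguments": {
  "targets": [
    [-1, 0, -0.6, 0.6, 0, 0, 0],
    [-1, 0, -1.1, 1.2, 0, 0, 0],
    [-1, 0, -1.7, 1.9, 0, 0, 0],
    [-1, 0, -2.2, 2.6, 0, 0, 0],
    [-1, 0, -2.7, 3.3, 0, 0, 0],
    [-1, 0, -3.2, 4.0, 0, 0, 0],
    [-1, 0, -3.6, 4.8, 0, 0, 0],
    [-1, 0, -3.6, 4.8, 0, 0, 0]
  ]
}}

```text
clock: 13.95
tcp_pos: [0.5719, -0.1615, 0.2085]
orientation: [-0.083, 0.754, 0.648, -0.07]
ft_force: [-10.6, 2.3, 8.0]
gripper_width: 0.132
finger_force: 15.0
```

```bash
python3 - <<'E'
from d import *
st()
rows([30,28,26,25,24,22,21,20])
E
```

```text
angle by tool 31.066673241830227 bar beyond grasp point mm 12.627102689978333 F [-10.62    2.323   8.03 ]
t 13.95 grasp [ 0.576 -0.162  0.227] z [-0.213  0.035 -0.977] y [ 0.965 -0.147 -0.215] q [ 0.58  0.42 -0.48  1.4   0.18  1.58 -0.06] F [-10.6   2.3   8. ] w 0.132 ff 15.00191867351532
30 [ 0.  -0.2  0.4]
28 [ 0.  -0.6  1.2]
26 [ 0. -1.  2.]
25 [ 0.  -1.2  2.4]
24 [ 0.  -1.3  2.8]
22 [ 0.  -1.6  3.6]
21 [ 0.  -1.8  4. ]
20 [ 0.  -1.9  4.4]
```

Request:
{"name": "servo_tool", "arguments": {
  "targets": [
    [-1, 0, -0.6, 0.2, 0, 0, 0],
    [-1, 0, -1.0, 1.0, 0, 0, 0],
    [-1, 0, -1.4, 1.8, 0, 0, 0],
    [-1, 0, -1.6, 2.2, 0, 0, 0],
    [-1, 0, -1.7, 2.6, 0, 0, 0],
    [-1, 0, -1.7, 2.6, 0, 0, 0]
  ]
}}

```text
clock: 14.7
tcp_pos: [0.5522, -0.1585, 0.1849]
orientation: [-0.082, 0.754, 0.648, -0.068]
ft_force: [-1.8, 5.1, 1.5]
gripper_width: 0.129
finger_force: 15.0
```

```bash
cat > e.py <<'E'
from d import *
import cv2,sys
st()
for n in ('scene','top'): cv2.imwrite(f'pics/{sys.argv[1]}_{n}.png',viewer.get_image(n)[:,:,::-1])
rows([26,24,23,22,21,20,19])
E
python3 e.py h24
```

```text
angle by tool 23.27738702263643 bar beyond grasp point mm 15.716277990740494 F [-1.825  5.116  1.484]
t 14.7 grasp [ 0.556 -0.159  0.203] z [-0.209  0.035 -0.977] y [ 0.966 -0.147 -0.212] q [ 0.6   0.39 -0.48  1.49  0.17  1.52 -0.05] F [-1.8  5.1  1.5] w 0.129 ff 15.006462335586548
26 [-0.   0.5 -1.1]
24 [-0.   0.1 -0.3]
23 [ 0.  -0.   0.1]
22 [ 0.  -0.2  0.5]
21 [ 0.  -0.3  0.9]
20 [ 0.  -0.5  1.3]
19 [ 0.  -0.6  1.7]
```

```bash
python3 - <<'E'
from b import *
import cv2
for d in (20,24):
    th=np.radians(d); P=[H+X*(-.25*np.cos(th))+Zw*.25*np.sin(th)+Y*k for k in(.13,-.13)]
    print(d,[proj(C[n],P).round(0).tolist() for n in('scene','top')])
s=cv2.imread('pics/h24_scene.png');t=cv2.imread('pics/h24_top.png')
f=lambda im,x0,x1,y0,y1,k: cv2.resize(im[y0:y1,x0:x1],None,fx=k,fy=k,interpolation=cv2.INTER_CUBIC)
cv2.imwrite('pics/c24.png',np.hstack([f(s,185,325,80,230,4),f(t,290,350,130,280,4)]))
E
```

```text
20 [[[306.0, 172.0], [301.0, 109.0]], [[303.0, 244.0], [445.0, 269.0]]]
24 [[[303.0, 165.0], [298.0, 104.0]], [[304.0, 240.0], [449.0, 265.0]]]
```

View pics/c24.png

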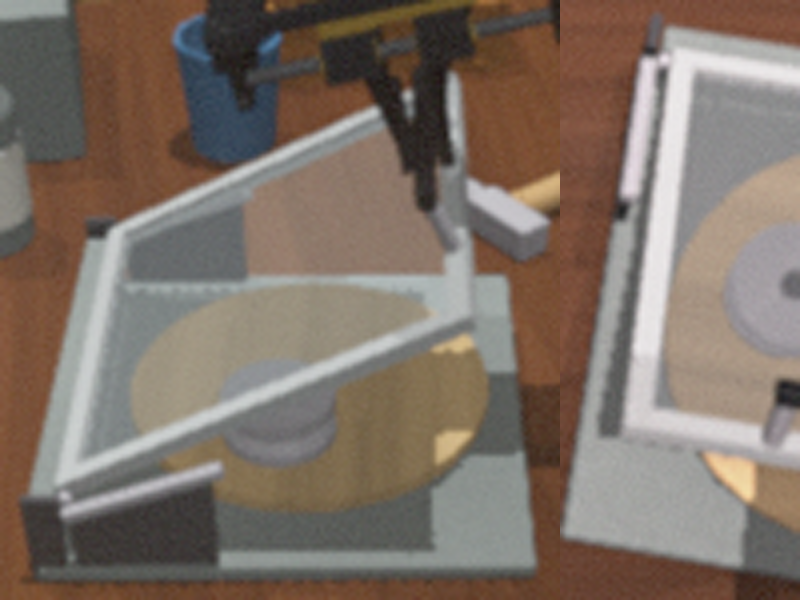

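The hood is above its goal: in the scene crop the rail's slope, (75,490)→(470,330), is steeper than the cheek edge's, (68,513)→(220,468). I'll fit the angle.

```bash
cat > fit.py <<'E'
from h import *
np.set_printoptions(precision=4,suppress=True)
S=lambda u,v:('scene',np.array([185+u/4-.4,80+v/4-.4])); T=lambda u,v:('top',np.array([290+(u-560)/4-.4,130+v/4-.4]))
def pts(x):
    bx,by,yaw,th=x[:4]; c,s=np.cos(yaw),np.sin(yaw)
    W=lambda a,b,z:np.array([bx+c*a-s*b,by+s*a+c*b,z])
    hd=lambda l,b,n:W(.13-l*np.cos(th)+n*np.sin(th),b,.05+l*np.sin(th)+n*np.cos(th))
    return W,hd
def obs(W,hd): return [
 (hd(.25,.13,.005),S(470,311)),(hd(.25,.13,-.005),S(471,329)),(hd(.25,-.13,.005),S(456,75)),(hd(.25,.13,.005),T(630,412)),(hd(.25,.13,-.005),T(624,438)),
 (W(-.14,.145,.012),S(533,569)),(W(-.14,-.145,.012),S(508,278)),(W(-.14,.145,.012),T(565,537)),(W(.14,.145,.012),T(668,28)),
 (W(.04,.141,.083),S(220,467)),(W(.04,.141,.083),T(622,205))]
def f(x):
    W,hd=pts(x); return np.concatenate([np.r_[proj(C[c],P)[0]-uv-(x[4:6] if c=='scene' else x[6:8])] for P,(c,uv) in obs(W,hd)]+[np.array(x[4:])*.3])
if __name__=='__main__':
    r=least_squares(f,[.625,-.175,-.158,.4,0,0,0,0],loss='soft_l1'); print(r.x,'deg',np.degrees(r.x[3])); print(f(r.x)[:-4].reshape(-1,2))
    W,hd=pts(r.x)
    sl=lambda a,b:(lambda p:(p[0,1]-p[1,1])/(p[1,0]-p[0,0]))(proj(C['scene'],[a,b]))
    print('cheek slope',sl(W(.13,.141,.05),W(.04,.141,.083)),'obs',45/152)
    for d in (18,20,22,24,26,28):
        y=r.x.copy(); y[3]=np.radians(d); W,h2=pts(y); print(d,'rail slope',sl(h2(.01,.13,-.005),h2(.25,.13,-.005)))
    print('obs rail',160/395,165/410)
E
python3 fit.py
```

```text
[ 0.6172 -0.1753 -0.1698  0.4816  2.015  -1.659  -1.1092  5.0359] deg 27.592066527749378
[[-1.5203  1.5813]
 [ 0.389   0.6941]
 [-1.0508 -0.2129]
 [-0.0788  0.4339]
 [ 0.5892 -2.8374]
 [ 3.6144 -0.4515]
 [ 2.9624 -0.3523]
 [-0.6121  1.2758]
 [-4.2524  6.2487]
 [-0.6737 -0.7443]
 [ 4.1155 -4.8279]]
cheek slope 0.2872118207533308 obs 0.29605263157894735
18 rail slope 0.2534712875780276
20 rail slope 0.28572586010874274
22 rail slope 0.31915775660525775
24 rail slope 0.35391846601519644
26 rail slope 0.3901785062550617
28 rail slope 0.42813106481251295
obs rail 0.4050632911392405 0.4024390243902439
```

```bash
cat > lines.py <<'E'
import cv2,sys,numpy as np
im=cv2.cvtColor(cv2.imread(sys.argv[1]),cv2.COLOR_BGR2GRAY)
big=cv2.resize(cv2.GaussianBlur(im,(0,0),.8),None,fx=2,fy=2,interpolation=cv2.INTER_CUBIC)
L=cv2.createLineSegmentDetector().detect(big)[0][:,0]/2
for a in L:
    x0,y0,x1,y1=a if a[0]<a[2] else a[[2,3,0,1]]
    n=np.hypot(x1-x0,y1-y0); s=(y0-y1)/(x1-x0+1e-6)
    if n>22 and .1<s<.6 and 190<x0<290 and 130<y1<215 and x1<315: print(np.round([x0,y0,x1,y1],1),'slope',round(s,3))
E
python3 lines.py pics/h24_scene.png
python3 - <<'E'
import b
from b import *
D=[([.678,-.178,.294],60),([.623,-.17,.267],45),([.576,-.162,.227],31),([.556,-.159,.203],25)]
A=tool(12)
for hx in (.756,.750,.746,.742):
    b.H=H0=np.array([hx,-.195,.05]); o=[]
    for g,d0 in D:
        g=np.array(g); r=least_squares(lambda v:(barp(v[0])-g-A[:,2]*v[1]/1000)@np.c_[X,Zw],[d0,10]); o.append(r.x)
    print(hx,np.round(o,1).tolist())
E
```

```text
[201.7 210.  239.7 198.5] slope 0.301
[202.1 205.7 238.7 194.8] slope 0.298
[199.6 201.3 302.8 158.5] slope 0.415
[205.7 194.7 291.4 159.2] slope 0.415
[218.6 140.2 244.7 130.3] slope 0.379
0.756 [[60.3, 10.0], [45.9, 10.7], [31.1, 12.6], [23.2, 15.7]]
0.75 [[61.9, 7.8], [47.8, 6.2], [33.7, 4.1], [26.6, 3.5]]
0.746 [[62.9, 6.5], [49.0, 3.4], [35.4, -1.0], [28.6, -3.5]]
0.742 [[63.9, 5.2], [50.2, 0.7], [37.0, -5.8], [30.5, -10.0]]
```

Line detection gives a rail slope of 0.415 and a cheek slope of 0.300, so the hood is about 26.6° and a hinge at x=0.750 fits the tool data. Now the remaining arc.

```bash
sed -i 's/H=np.array(\[.756/H=np.array([.750/' b.py; python3 - <<'E'
from d import *
rows([25,24,23,22,21,20.5,20],d0=26.6)
E
```

```text
angle by tool 26.684709654476954 bar beyond grasp point mm 3.4188984880844946 F [-1.684  4.707 -0.465]
25 [ 0.  -0.3  0.6]
24 [ 0.  -0.4  1. ]
23 [ 0.  -0.6  1.4]
22 [ 0.  -0.8  1.8]
21 [ 0.  -0.9  2.2]
20.5 [ 0.  -1.   2.5]
20 [ 0.  -1.   2.7]
```

Request:
{"name": "servo_tool", "arguments": {
  "targets": [
    [-1, 0, -0.3, 0.6, 0, 0, 0],
    [-1, 0, -0.4, 1.0, 0, 0, 0],
    [-1, 0, -0.6, 1.4, 0, 0, 0],
    [-1, 0, -0.8, 1.8, 0, 0, 0],
    [-1, 0, -0.9, 2.2, 0, 0, 0],
    [-1, 0, -1.0, 2.5, 0, 0, 0],
    [-1, 0, -1.0, 2.5, 0, 0, 0]
  ]
}}

```text
clock: 15.68
tcp_pos: [0.5378, -0.1562, 0.1626]
orientation: [-0.081, 0.754, 0.648, -0.068]
ft_force: [-1.1, 5.0, 1.1]
gripper_width: 0.131
finger_force: 15.0
```

```bash
python3 e.py h20; python3 lines.py pics/h20_scene.png
```

```text
angle by tool 20.737955208573357 bar beyond grasp point mm 2.4587062753542996 F [-1.051  5.021  1.144]
t 15.68 grasp [ 0.542 -0.157  0.181] z [-0.207  0.035 -0.978] y [ 0.967 -0.147 -0.21 ] q [ 0.61  0.37 -0.48  1.56  0.16  1.46 -0.05] F [-1.1  5.   1.1] w 0.131 ff 15.011625587940216
26 [-0.   0.8 -2.1]
24 [-0.   0.5 -1.3]
23 [-0.   0.3 -0.9]
22 [-0.   0.2 -0.5]
21 [-0.   0.  -0.1]
20 [ 0.  -0.1  0.3]
19 [ 0.  -0.2  0.7]
[201.3 210.  239.7 198.5] slope 0.3
[205.8 195.4 296.7 167.5] slope 0.308
[200.2 201.2 290.9 173.5] slope 0.306
[202.2 205.8 238.7 194.8] slope 0.301
```

Request:
{"name": "servo_tool", "arguments": {
  "targets": [
    [-1, 0, -0.1, 0.2, 0, 0, 0],
    [-1, 0, -0.1, 0.2, 0, 0, 0],
    [-1, 0, -0.1, 0.2, 0, 0, 0]
  ]
}}

```text
clock: 16.15
tcp_pos: [0.5368, -0.1561, 0.161]
orientation: [-0.081, 0.754, 0.648, -0.067]
ft_force: [-0.8, 5.0, 1.7]
gripper_width: 0.132
finger_force: 15.0
```

```bash
python3 e.py h20b|head -2; python3 lines.py pics/h20b_scene.png
```

```text
angle by tool 20.317646054126143 bar beyond grasp point mm 2.41931865726781 F [-0.796  4.964  1.725]
t 16.15 grasp [ 0.541 -0.157  0.179] z [-0.206  0.035 -0.978] y [ 0.967 -0.147 -0.209] q [ 0.61  0.37 -0.48  1.56  0.16  1.46 -0.05] F [-0.8  5.   1.7] w 0.132 ff 15.01153215765953
[201.3 210.1 239.7 198.6] slope 0.299
[200.2 201.2 308.5 168.8] slope 0.299
[205.6 195.5 297.6 167.9] slope 0.301
[202.  205.9 238.7 194.8] slope 0.302
[218.5 141.2 244.8 132.4] slope 0.332
```

Rail and cheek slopes now match (0.300 against 0.300). Release and withdraw.

Request:
{"name": "servo_tool", "arguments": {
  "targets": [
    [-0.4, 0, 0, 0, 0, 0, 0],
    [-0.4, 0, 0, 0, 0, 0, 0],
    [-0.4, 0, 0, 0, 0, 0, 0],
    [-0.4, 0, 0, -2, 0, 0, 0],
    [-0.4, 0, 0, -6, 0, 0, 0],
    [-0.4, 0, 0, -12, 0, 0, 0],
    [-0.4, 0, 0, -18, 0, 0, 0],
    [-0.4, 0, 0, -18, 0, 0, 0]
  ]
}}

```text
clock: 17.25
tcp_pos: [0.5766, -0.1634, 0.3425]
orientation: [-0.077, 0.755, 0.648, -0.065]
ft_force: [-0.0, 0.4, -0.1]
gripper_width: 0.301
finger_force: 0.0
```

```bash
python3 e.py fin|sed -n 2p; python3 lines.py pics/fin_scene.png; python3 - <<'E'
import cv2,numpy as np
a=cv2.imread('pics/fin_scene.png').astype(int);b=cv2.imread('pics/h20b_scene.png').astype(int)
print('tray area change since release',np.abs(a-b)[230:350,255:345].mean())
E
```

```text
t 17.25 grasp [ 0.58  -0.164  0.361] z [-0.197  0.032 -0.98 ] y [ 0.969 -0.149 -0.199] q [ 0.56  0.39 -0.49  1.18  0.17  1.82 -0.04] F [-0.   0.4 -0.1] w 0.301 ff 0.0
[200.9 201.  307.8 169.1] slope 0.299
[201.7 209.9 240.3 198.4] slope 0.299
[205.6 195.5 297.6 167.9] slope 0.3
[202.2 205.8 238.7 194.8] slope 0.302
[218.5 141.2 244.8 132.4] slope 0.334
tray area change since release 2.501851851851852
```

The hood stayed put and nothing else changed. Handing in.

```bash
python3 -c "
from plant import ticket
print(ticket.finish_job())"
```

```text
the job is handed in; nothing more can be done
None
```

The flange stands upright in the tray's empty bay, the pulley and bearing block look unmoved in the pictures, and the hood rests at about 20 degrees with its rail parallel to the cheek edge; the job was handed in after about 17 s of the 72 s, and no verdict was returned.

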